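# Present the glass slide to the label reader

### The job

Pick up the glass slide from its rest by the clear end (the frosted end, with the label, is the one with the small notch cut out of a corner; keep the fingers off it) and bring it, label upward and about level, to the label reader on the bench. Hold the frosted end centred under the lens in the reader's open throat, pointing straight in, midway between the jaws and touching nothing of the reader; finish there, still holding the slide steady in the gripper. Leave the eye loupe, the parts pot and the pick-up valve where they are.

Things in the scene. Friction and masses are not known exactly. Their poses are not given: they have to be found in the camera images.
- slide: Loose glass slide 110x32x6 mm (x, y, z), 55 g, flat on its rest, label up. Origin: centre of underside; x to the frosted end, z out of the label face. Clear for x = -55 to +20 mm, white frosted +20 to +55 with yellow label; 8 mm square notch in the frosted +x +y corner. Grip across the 32 mm width of the clear end, e.g. at x = -35 mm (both edges free there), grasp centre behind x = +5 mm.
- slide_label (a point): Centre of the frosted part of the slide: 37.5 mm from the slide's origin toward the frosted end, mid-thickness (3 mm above the underside).
- slide_rest: Fixed slide rest: black foot plate 104x56x5 mm, two aluminium ribs (20 mm wide across the slide, 9 mm along it) at x = -12 and +40 mm, rubber caps at 30 mm height carry the slide. Origin: centre of the foot's underside; x along the slide lying on it. A fixed blue box, 85 mm high, and a tall press flank the way to the reader: carry the slide well above the box.
- reader: Fixed grey label reader 112x90x108 mm (x, y, z), origin centre of underside. A C from the side: lower jaw top at z = 40 mm, black upper jaw (70 mm wide) from 82 to 108 mm, lens mount down to 78 mm. Throat open to the front (-x) and both sides; back wall at x = +2 mm, jaw fronts at x = -55 mm. The slide goes in from the front along +x.
- reader_window (a point): The point to which the centre of the frosted part is brought: under the lens, midway between the jaws, 59 mm above the worktop, at x = -30 mm, y = 0 of the reader; its axes are the reader's.
- loupe: Black eye loupe, 36 mm across, 30 mm high, loose; bystander. Origin at the centre of its underside.
- parts_pot: White round parts pot, 42 mm across, 20 mm high, loose; bystander. Origin at the centre of its underside.
- pickup_valve: Black pick-up valve (waisted knob), 26 mm across, 32 mm high, loose; bystander. Origin at the centre of its underside.

How it is judged:
By the outcome, as a careful person would: the job done as asked, in the order asked, and still so for the second after the job is handed in, while the arm keeps its last pose, push and grip.
It also fails if it takes over 35 s, if anything falls off the work surface, if the arm or the gripper's body presses on something with over 40 N, if the wrist force passes 120 N, or if a joint passes its speed limit or range.

### The arm

A 6-joint arm with a two-finger parallel gripper is mounted at the origin on a cart in front of the work surface, level with it; the furniture and walls round the work are solid. World frame = base frame: x ahead of the robot, y to its left, z up, the work surface at z = 0. Lengths are in m, angles in rad, forces in N, time in s.
With the tool pointing down it reaches from about 0.275 to 0.825 m from the base axis. Payload 4.9 kg.
Tool frame: the origin (TCP) lies between the finger pads; the fingertips stand 8 mm ahead of it and the grasp point (between the pads) lies 11 mm behind it; z points along the fingers, y is the line along which they close (so a half turn about z gives the same grasp; the last joint's range is limited). The gripper opens to 85 mm and grips with 20 to 120 N. Pads are 22 mm wide; open, the fingers measure 114 mm over their backs; the gripper's body (76 mm by 85 mm) begins 54 mm behind the grasp point. The pads swing forward as they close: fully open they stand 13 mm farther back than shut.
Start: joints at [1.142, 0.326, -0.193, 1.052, 0, 1.437], TCP at [0.16, 0.526, 0.239] pointing down, gripper open.
Joint ranges: [-2.65, 2.65], [-0.97, 1.79], [-1.3, 1.35], [-1.93, 2.1], [-1.47, 1.37], [-3.14, 3.14]. Speed limits (rad/s): [2.57, 2.57, 3.14, 3.14, 3.14, 3.14].

### API

Orientations are given as a unit quaternion [x, y, z, w].
In Python, from rig import readout, eyes, job gives the robot as it stands. The module is installed in compiled form; this text tells all that it offers.
- The arm moves only by the shell command python3 -m jog 'ROWS'. ROWS is JSON, a list of rows, each an object with "claw": the opening, from 0 (shut) to 1 (fully open); "dp": the shift along the tool's x, y, z normalised to -1 to 1, where 1 is 0.02 m, a list of three; "rot": the turn, a rotation vector about the tool's x, y, z normalised to -1 to 1, where 1 is 5 degrees, a list of three. A call has 1 to 20 rows; each row shifts and turns the commanded pose from where the row before left it, along the tool's axes as they then stand; what a row does not reach is not made up. A row lasts 1/8 s, in which the tool goes at most 62.5 mm and 10.7 degrees, less where a joint would pass 70% of its speed; a pose out of reach is approached as far as the arm can. A call with a number of a shift or a turn outside -1 to 1 is refused whole. A call with a gripper value outside its range is refused whole. The fingers move at their own pace and stop on an object; the grip force is fixed at half the most. Time passes only in rows, so rows that do not move let the fingers close. It gives the time, the measured TCP pose, the force, the opening and the grip force at its end, in the units of the state.
- readout.state(): the state, without advancing time (a new reading comes with each control period).
- eyes.grab_frame(name): name is "scene" or "top" or "wrist"; returns a dict with "image" (400x640x3 uint8, red, green, blue), "fx", "fy", "cx", "cy" (pixels), "R" (3x3) and "t" (3): a world point X has camera coordinates R X + t. Camera axes: x right, y down, z forward; pixel columns grow to the right and rows downward; lengths in m; the calibration is good to about 2 mm. A picture is of the moment at which its call begins. There is no depth.
- job.sign_off(): hands the job in; it is judged then, once.
Trained networks look in a picture, given as the dict that the camera call returned (one of the last four; its "shot" number tells which), for a name from the list of things; names that differ only in an ending like _2 or _b are one class to them, and where a whole thing is asked for, a point or a joint stands for the part that bears it (a point fixed in the world has none). Each returns a list of dicts, best first, with "p" (0 to 1); they miss things now and then, are a little off and sometimes report something else, mostly with a low value. They report only what shows in the picture. A call takes as long as a camera call.
- eyes.look_for(target, picture): "extent" ([left, top, right, bottom] in pixels, round what is visible of it).
- eyes.masks_of(target, picture): "mask" (400x640 bool, what is visible of it) and "extent" ([left, top, right, bottom] in pixels, round what is visible of it).
- eyes.pinpoint(target, picture): "point" ([column, row] in pixels: a listed point, or the origin of a listed thing).
The state is a dict: "clock": time; "joints": joint angles; "dq": joint speeds; "effort": joint torques, N m; "eef_pos": TCP position; "tcp_rot": TCP orientation; "wrist_force": force on the tool from outside, world axes, zero at the start; "torque": the same for the moment, N m; "finger_gap": opening from 0.0 (shut) to 1.0 (fully open); "finger_force": force on a finger pad.
Only numpy, scipy, OpenCV 4.12 (cv2) and the standard library are available. Lean on these libraries where they do the work, as an engineer would, in place of code of your own. Each camera call takes 0.05 s, during which the arm holds its last target. There are 200 camera calls.

## Working session

There is one attempt and no reset: what is moved stays moved. The work goes in short steps, Python scripts to look and compute and a shell command to move; the robot and the scene stay as the last step left them, time stands still between calls to the robot, and variables do not carry over. Pictures are saved under pics/ and viewed, at most 12 in all, crops included, and the job is handed in when it is done.

```bash
mkdir -p pics
cat > h.py <<'E'
import numpy as np,cv2
from rig import readout,eyes,job
from scipy.spatial.transform import Rotation as Rn
def save(p,n): cv2.imwrite('pics/'+n,cv2.cvtColor(p['image'],cv2.COLOR_RGB2BGR))
def ray(p,px):
    R=np.array(p['R']);t=np.array(p['t'])
    d=R.T@np.array([(px[0]-p['cx'])/p['fx'],(px[1]-p['cy'])/p['fy'],1]);return -R.T@t,d
def onz(p,px,z):
    c,d=ray(p,px);return c+d*(z-c[2])/d[2]
def proj(p,X):
    c=np.array(p['R'])@np.array(X)+np.array(p['t']);return np.array([p['fx']*c[0]/c[2]+p['cx'],p['fy']*c[1]/c[2]+p['cy']])
E
python3 - <<'E'
from h import *
s=readout.state();print({k:np.round(v,3) for k,v in s.items()})
Z=dict(slide=.03,slide_label=.033,slide_rest=0,reader=0,reader_window=.059,loupe=0,parts_pot=0,pickup_valve=0)
for n in ['top','scene','wrist']:
    p=eyes.grab_frame(n);save(p,n+'0.png');print(n,np.round(ray(p,(320,200)),3))
    for k,z in Z.items():
        for d in eyes.pinpoint(k,p)[:2]: print(k,round(d['p'],2),np.round(d['point'],1),np.round(onz(p,d['point'],z),4))
E
```

```text
{'clock': np.float64(0.0), 'joints': array([ 1.142,  0.327, -0.194,  1.052, -0.   ,  1.437]), 'dq': array([-0.001, -0.   , -0.   ,  0.002,  0.001,  0.   ]), 'effort': array([-1.0000e-03, -4.4340e+01,  2.6244e+01,  1.5000e-02, -0.0000e+00,
        0.0000e+00]), 'eef_pos': array([0.16 , 0.526, 0.239]), 'tcp_rot': array([ 0.147,  0.989, -0.001, -0.   ]), 'wrist_force': array([-0.617, -0.1  ,  0.448]), 'torque': array([-0.061,  0.02 ,  0.009]), 'finger_force': np.float64(0.0), 'finger_gap': np.float64(0.998)}
top [[ 3.17e-01 -1.99e-01  1.20e+00]
 [ 1.66e-01  1.00e-03 -9.86e-01]]
slide 0.78 [255.6 215.1] [ 0.4718 -0.0332  0.03  ]
slide_label 0.83 [242.  209.5] [0.4852 0.0018 0.033 ]
slide_rest 0.75 [257.4 216.2] [ 0.4729 -0.0338  0.    ]
reader 0.55 [386.9 180.5] [ 0.5757 -0.3744  0.    ]
reader_window 0.71 [376. 185.] [ 0.5508 -0.3382  0.059 ]
loupe 0.64 [315.5 235.5] [ 0.4252 -0.1875  0.    ]
parts_pot 0.56 [222.7 158.2] [0.6278 0.0658 0.    ]
pickup_valve 0.56 [432.6 216.7] [ 0.4809 -0.4942  0.    ]
scene [[ 0.089 -0.76   0.548]
 [ 0.514  0.635 -0.577]]
slide 0.7 [255.5 179.7] [ 0.4822 -0.0202  0.03  ]
slide_label 0.91 [254.7 176.2] [ 0.4871 -0.0091  0.033 ]
slide_rest 0.79 [260.8 194.2] [ 0.4794 -0.0439  0.    ]
reader 0.62 [404.5 309.6] [ 0.481  -0.5079  0.    ]
reader 0.57 [382.1 245.8] [ 0.572  -0.3684  0.    ]
reader_window 0.75 [370.5 224.4] [ 0.5486 -0.352   0.059 ]
loupe 0.7 [272.8 232.2] [ 0.4206 -0.1861  0.    ]
parts_pot 0.73 [282.8 161.5] [0.6154 0.0557 0.    ]
pickup_valve 0.71 [256.  172.1] [0.5264 0.0549 0.    ]
pickup_valve 0.58 [402.5 308.7] [ 0.4798 -0.5044  0.    ]
wrist [[ 0.089  0.548  0.374]
 [ 0.271 -0.078 -0.96 ]]
```

View pics/top0.png

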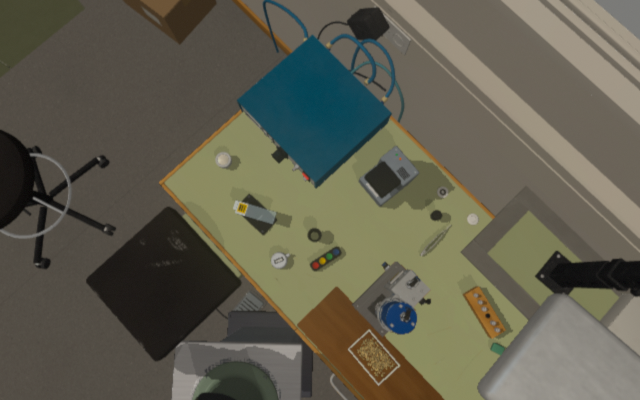

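View pics/scene0.png

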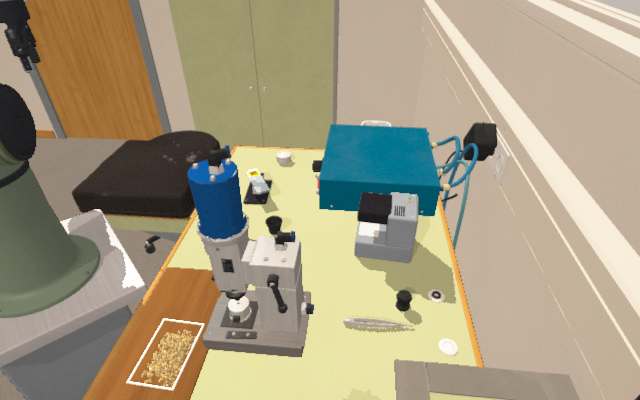

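Top: the slide lies near (255,213) with its label at the left end, (241,208). The reader is near (388,176) with its throat facing lower left, between the teal box and the press. Moving above the slide for a wrist view.

```bash
python3 -m jog '[{"claw":1,"dp":[-1,-0.957,0],"rot":[0,0,0]},{"claw":1,"dp":[-1,-0.957,0],"rot":[0,0,0]},{"claw":1,"dp":[-1,-0.957,0],"rot":[0,0,0]},{"claw":1,"dp":[-1,-0.957,0],"rot":[0,0,0]},{"claw":1,"dp":[-1,-0.957,0],"rot":[0,0,0]},{"claw":1,"dp":[-1,-0.957,0],"rot":[0,0,0]},{"claw":1,"dp":[-1,-0.957,0],"rot":[0,0,0]},{"claw":1,"dp":[-1,-0.957,0],"rot":[0,0,0]},{"claw":1,"dp":[-1,-0.957,0],"rot":[0,0,0]},{"claw":1,"dp":[-1,-0.957,0],"rot":[0,0,0]},{"claw":1,"dp":[-1,-0.957,0],"rot":[0,0,0]},{"claw":1,"dp":[-1,-0.957,0],"rot":[0,0,0]},{"claw":1,"dp":[-1,-0.957,0],"rot":[0,0,0]},{"claw":1,"dp":[-1,-0.957,0],"rot":[0,0,0]},{"claw":1,"dp":[-1,-0.957,0],"rot":[0,0,0]},{"claw":1,"dp":[-1,-0.957,0],"rot":[0,0,0]},{"claw":1,"dp":[-1,-0.957,0],"rot":[0,0,0]},{"claw":1,"dp":[-1,-0.957,0],"rot":[0,0,0]},{"claw":1,"dp":[-1,-0.957,0],"rot":[0,0,0]},{"claw":1,"dp":[-1,-0.957,0],"rot":[0,0,0]}]'
python3 -m jog '[{"claw":1,"dp":[-1,-0.957,0],"rot":[0,0,0]},{"claw":1,"dp":[-1,-0.957,0],"rot":[0,0,0]},{"claw":1,"dp":[-1,-0.957,0],"rot":[0,0,0]},{"claw":1,"dp":[0,0,0],"rot":[0,0,-1]},{"claw":1,"dp":[0,0,0],"rot":[0,0,-1]},{"claw":1,"dp":[0,0,0],"rot":[0,0,-1]},{"claw":1,"dp":[0,0,0],"rot":[0,0,-1]},{"claw":1,"dp":[0,0,0],"rot":[0,0,-1]},{"claw":1,"dp":[0,0,0],"rot":[0,0,-1]},{"claw":1,"dp":[0,0,0],"rot":[0,0,-1]},{"claw":1,"dp":[0,0,0],"rot":[0,0,-1]},{"claw":1,"dp":[0,0,0],"rot":[0,0,-1]},{"claw":1,"dp":[0,0,0],"rot":[0,0,-1]},{"claw":1,"dp":[0,0,0],"rot":[0,0,-1]},{"claw":1,"dp":[0,0,0],"rot":[0,0,-1]},{"claw":1,"dp":[0,0,0],"rot":[0,0,-1]},{"claw":1,"dp":[0,0,0],"rot":[0,0,-1]},{"claw":1,"dp":[0,0,0],"rot":[0,0,-1]},{"claw":1,"dp":[0,0,0],"rot":[0,0,-1]},{"claw":1,"dp":[0,0,0],"rot":[0,0,-1]}]'
python3 - <<'E'
from h import *
p=eyes.grab_frame('wrist');save(p,'w1.png')
s=readout.state();print(s['clock'],s['eef_pos'],s['tcp_rot'],s['joints'])
for k,z in dict(slide=.03,slide_label=.033,slide_rest=0).items():
  for d in eyes.pinpoint(k,p)[:2]: print(k,round(d['p'],2),np.round(d['point'],1),np.round(onz(p,d['point'],z),4))
for d in eyes.masks_of('slide',p)[:2]:
  m=d['mask'].astype(np.uint8);c=max(cv2.findContours(m,0,1)[0],key=cv2.contourArea)
  P=np.array([onz(p,q[0],.036)[:2] for q in c],np.float32);print(d['p'],d['extent'],m.sum(),cv2.minAreaRect(P),cv2.boxPoints(cv2.minAreaRect(P)))
E
```

```text
clock: 3.85
eef_pos: [0.4318, 0.0429, 0.2394]
tcp_rot: [0.147, 0.989, 0.0, 0.0]
wrist_force: [-0.3, 0.9, -0.6]
finger_gap: 1.0
finger_force: 0.0
clock: 6.35
eef_pos: [0.472, -0.0286, 0.2393]
tcp_rot: [-0.561, 0.828, -0.0, 0.0]
wrist_force: [-0.9, 0.1, 0.3]
finger_gap: 1.0
finger_force: 0.0
6.4 [ 0.47207957 -0.0285892   0.23936771] [-5.61896314e-01  8.27207666e-01 -7.31033171e-05  5.96237469e-05] [-2.16733425e-01  1.83651302e-01 -3.83902898e-01  1.00305396e+00
 -1.37982779e-05 -1.41008633e+00]
slide 0.74 [315.1 173.5] [ 0.4747 -0.0345  0.03  ]
slide 0.63 [312.6 180.8] [ 0.4807 -0.0276  0.03  ]
slide_label 0.97 [319.5 211.9] [0.487  0.0099 0.033 ]
slide_rest 0.92 [317.2 171.9] [ 0.4741 -0.03    0.    ]
0.62 [291.0, 127.8, 328.8, 225.4] 2654 ((0.47939324378967285, -0.029860418289899826), (0.11172369122505188, 0.033623021095991135), 74.31116485595703) [[ 0.4481023  -0.07909505]
 [ 0.48047268 -0.08818715]
 [ 0.5106842   0.01937421]
 [ 0.4783138   0.02846631]]
```

View pics/w1.png

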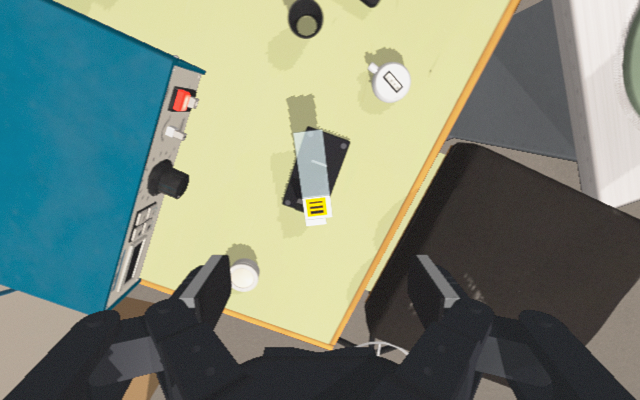

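The wrist view shows the slide from (310,132) to (317,225), its label at the bottom, and it is skewed on its foot. The mask size of 112x34 mm fits. Next: align and descend partway.

```bash
python3 -m jog '[{"claw":1,"dp":[0,0,0],"rot":[0,0,-1]},{"claw":1,"dp":[0,0,0],"rot":[0,0,-0.18]},{"claw":1,"dp":[0.86,-0.19,1],"rot":[0,0,0]},{"claw":1,"dp":[0.86,-0.19,1],"rot":[0,0,0]},{"claw":1,"dp":[0,0,1],"rot":[0,0,0]},{"claw":1,"dp":[0,0,1],"rot":[0,0,0]},{"claw":1,"dp":[0,0,1],"rot":[0,0,0]},{"claw":1,"dp":[0,0,1],"rot":[0,0,0]},{"claw":1,"dp":[0,0,1],"rot":[0,0,0]},{"claw":1,"dp":[0,0,0],"rot":[0,0,0]}]'
python3 - <<'E'
from h import *
p=eyes.grab_frame('wrist');save(p,'w2.png')
s=readout.state();print(s['clock'],s['eef_pos'],s['tcp_rot'])
T=Rn.from_quat(s['tcp_rot']).as_matrix();print(T)
for d in eyes.pinpoint('slide_label',p)[:1]: print(d['p'],d['point'],onz(p,d['point'],.036))
for d in eyes.masks_of('slide',p)[:2]:
  m=d['mask'].astype(np.uint8);c=max(cv2.findContours(m,0,1)[0],key=cv2.contourArea)
  P=np.array([onz(p,q[0],.036)[:2] for q in c],np.float32);r=cv2.minAreaRect(P);print(d['p'],d['extent'],m.sum(),r)
  print('in tool',(T.T@(np.array([*r[0],.03])-s['eef_pos'])))
E
```

```text
clock: 7.85
eef_pos: [0.4687, -0.0634, 0.0982]
tcp_rot: [-0.601, 0.799, 0.001, -0.001]
wrist_force: [0.5, 0.0, 0.2]
finger_gap: 0.997
finger_force: 0.0
7.9 [ 0.46946352 -0.06363113  0.0990848 ] [-6.01502350e-01  7.98870743e-01  5.44102936e-04 -4.02997632e-04]
[[-2.76389521e-01 -9.61044820e-01 -1.29844443e-03]
 [-9.61045697e-01  2.76389254e-01  3.84527788e-04]
 [-1.06723531e-05  1.35414388e-03 -9.99999083e-01]]
0.8 [318.5, 310.7] [0.48897616 0.00589872 0.036     ]
0.6 [292.1, 194.0, 344.1, 334.1] 6102 ((0.4783855378627777, -0.030137859284877777), (0.11165092885494232, 0.034069694578647614), 75.38956451416016)
in tool [-0.03465377  0.00058917  0.06908603]
```

View pics/w2.png

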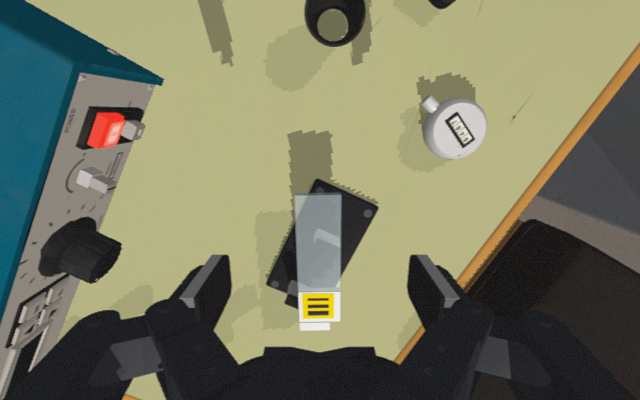

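Slide is centred between the fingers: (318,195–330), offset under 1 mm. Descending to TCP z≈0.020, then closing.

```bash
python3 -m jog '[{"claw":1,"dp":[0,0,0.79],"rot":[0,0,-0.15]},{"claw":1,"dp":[0,0,0.79],"rot":[0,0,0]},{"claw":1,"dp":[0,0,0.79],"rot":[0,0,0]},{"claw":1,"dp":[0,0,0.79],"rot":[0,0,0]},{"claw":1,"dp":[0,0,0.79],"rot":[0,0,0]},{"claw":1,"dp":[0,0,0],"rot":[0,0,0]},{"claw":0,"dp":[0,0,0],"rot":[0,0,0]},{"claw":0,"dp":[0,0,0],"rot":[0,0,0]},{"claw":0,"dp":[0,0,0],"rot":[0,0,0]},{"claw":0,"dp":[0,0,0],"rot":[0,0,0]},{"claw":0,"dp":[0,0,0],"rot":[0,0,0]},{"claw":0,"dp":[0,0,0],"rot":[0,0,0]}]'
```

```text
clock: 9.5
eef_pos: [0.4704, -0.0639, 0.0208]
tcp_rot: [-0.607, 0.795, -0.0, 0.0]
wrist_force: [-0.2, 0.9, 6.6]
finger_gap: 0.357
finger_force: 58.8
```

```bash
python3 -m jog '[{"claw":0,"dp":[0,0,-0.5],"rot":[0,0,0]},{"claw":0,"dp":[0,0,-1],"rot":[0,0,0]},{"claw":0,"dp":[0,0,-1],"rot":[0,0,0]},{"claw":0,"dp":[0,0,-1],"rot":[0,0,0]},{"claw":0,"dp":[0,0,-1],"rot":[0,0,0]},{"claw":0,"dp":[0,0,-1],"rot":[0,0,0]},{"claw":0,"dp":[0,0,-1],"rot":[0,0,0]},{"claw":0,"dp":[0,0,-1],"rot":[0,0,0]},{"claw":0,"dp":[0,0,-0.5],"rot":[0,0,0]},{"claw":0,"dp":[0,0,0],"rot":[0,0,1]},{"claw":0,"dp":[0,0,0],"rot":[0,0,1]},{"claw":0,"dp":[0,0,0],"rot":[0,0,1]},{"claw":0,"dp":[0,0,0],"rot":[0,0,1]},{"claw":0,"dp":[0,0,0],"rot":[0,0,1]},{"claw":0,"dp":[0,0,0],"rot":[0,0,1]},{"claw":0,"dp":[0,0,0],"rot":[0,0,1]},{"claw":0,"dp":[0,0,0],"rot":[0,0,1]},{"claw":0,"dp":[0,0,0],"rot":[0,0,1]},{"claw":0,"dp":[0,0,0],"rot":[0,0,1]}]'
python3 - <<'E'
from h import *
s=readout.state();print(s['clock'],s['eef_pos'],s['joints'],s['finger_gap'])
p=eyes.grab_frame('top')
q=eyes.grab_frame('scene')
a=cv2.resize(p['image'][130:230,320:470],None,fx=4,fy=4,interpolation=2)[:, :600]
b=cv2.resize(q['image'][170:300,320:470],None,fx=4,fy=4,interpolation=2)
cv2.imwrite('pics/topc.png',a[:,:,::-1]);cv2.imwrite('pics/scc.png',b[:,:,::-1])
for f in (p,q):
  for k,z in dict(reader=0,reader_window=.059).items():
    for d in eyes.pinpoint(k,f)[:2]: print(k,round(d['p'],2),np.round(d['point'],1),np.round(onz(f,d['point'],z),4))
  for d in eyes.masks_of('reader',f)[:1]: print(d['p'],d['extent'],d['mask'].sum())
E
```

```text
clock: 11.88
eef_pos: [0.4694, -0.0636, 0.18]
tcp_rot: [-0.213, 0.977, 0.0, -0.0]
wrist_force: [-0.2, -0.1, -0.7]
finger_gap: 0.356
finger_force: 59.3
11.875 [ 0.46939236 -0.06362169  0.17997231] [-2.90708410e-01  2.39830353e-01 -4.75687943e-01  8.56311928e-01
 -3.31515649e-05 -7.19950323e-01] 0.35608910214467
reader 0.77 [385.3 181.4] [ 0.5731 -0.3702 -0.    ]
reader_window 0.78 [378.9 183. ] [ 0.5561 -0.3455  0.059 ]
0.56 [361.4, 147.9, 418.0, 205.5] 1870
reader 0.58 [380.6 244.4] [ 0.5728 -0.3634  0.    ]
reader_window 0.89 [370.4 221.2] [ 0.5558 -0.3446  0.059 ]
reader_window 0.35 [283.7 161.4] [ 0.5608 -0.0332  0.059 ]
0.73 [352.5, 190.6, 416.8, 261.4] 3892
```

View pics/topc.png

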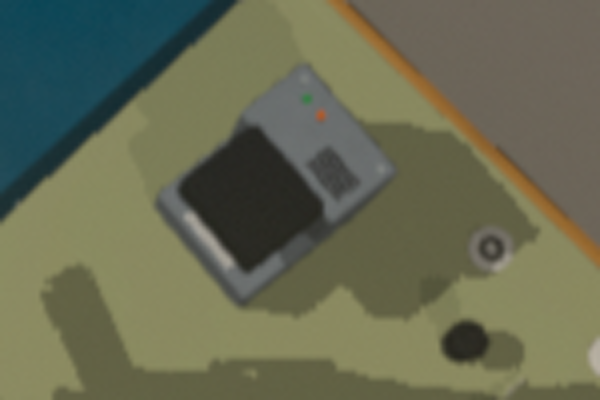

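View pics/scc.png

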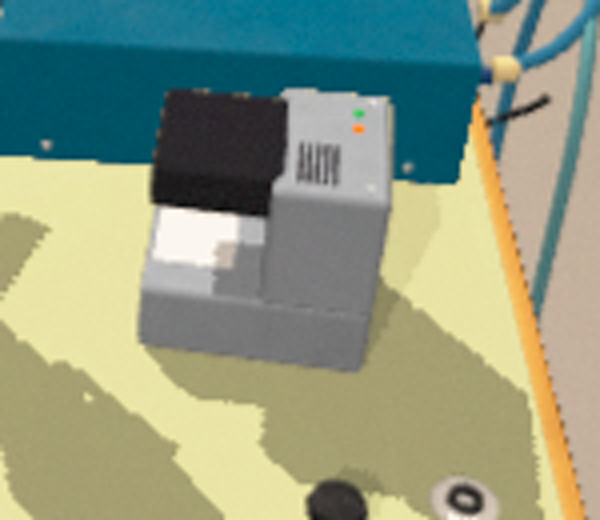

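Crops show the reader well. Top crop: the black jaw corners are (178,188),(257,127),(324,212),(247,272), and the lower jaw front runs (157,203)-(241,303). The scene crop shows the side face and the throat opening left. Next: fit the reader pose from these corners.

```bash
cat > fit.py <<'E'
from h import *
from scipy.optimize import least_squares
top=[((178,188),(-55,35,108)),((247,272),(-55,-35,108)),((157,203),(-56,45,40)),((241,303),(-56,-45,40)),((304,65),(56,45,108)),((396,172),(56,-45,108))]
sc=[((168,90),(-55,35,108)),((152,178),(-55,-35,108)),((152,203),(-55,-35,82)),((143,290),(-56,-45,40)),((138,343),(-56,-45,0)),((362,370),(56,-45,0)),((388,205),(56,-45,108)),((390,97),(56,45,108))]
p=eyes.grab_frame('top');q=eyes.grab_frame('scene')
def fit(sets,v=0):
    def res(a,raw=0):
        R=Rn.from_euler('z',a[2]).as_matrix();o=[]
        for f,S,off in sets:
            for u,X in S: o.append(proj(f,R@(np.array(X)/1000)+[a[0],a[1],0])-((np.array(u)+.5)/4-.5+off))
        return np.ravel(o)
    r=least_squares(res,[.57,-.37,-.96],loss='soft_l1');a=r.x
    w=Rn.from_euler('z',a[2]).apply([-.03,0,0])[:2]+a[:2]
    print(np.round(a[:2],4),'yaw',np.degrees(a[2]).round(2),'window',w.round(4));print(np.round(res(a).reshape(-1,2),1).tolist())
A=(p,top,(320,130));B=(q,sc,(320,170))
fit([A]);fit([B]);fit([A,B])
E
python3 fit.py
```

```text
[ 0.5706 -0.3659] yaw -49.84 window [ 0.5513 -0.3429]
[[-0.9, -0.4], [0.5, 0.7], [-0.9, -1.1], [0.7, 0.7], [-0.3, -0.6], [0.8, 0.5]]
[ 0.5749 -0.3684] yaw -49.71 window [ 0.5555 -0.3455]
[[-0.3, -1.6], [0.0, -3.2], [-0.7, 1.5], [-0.6, -0.4], [-0.2, 1.2], [0.3, 1.5], [1.6, -0.2], [0.4, -0.8]]
[ 0.5732 -0.368 ] yaw -49.38 window [ 0.5537 -0.3452]
[[0.0, -1.2], [1.6, -0.3], [-0.1, -1.9], [1.7, -0.2], [0.3, -1.6], [1.6, -0.8], [-1.2, -1.4], [-0.7, -2.8], [-1.4, 1.8], [-1.2, -0.0], [-0.9, 1.6], [-0.3, 1.6], [1.0, -0.1], [-0.5, -0.7]]
```

```bash
python3 -m jog '[{"claw":0,"dp":[0,0,0],"rot":[0,0,1]},{"claw":0,"dp":[0,0,0],"rot":[0,0,1]},{"claw":0,"dp":[0,0,0],"rot":[0,0,1]},{"claw":0,"dp":[0,0,0],"rot":[0,0,1]},{"claw":0,"dp":[0,0,0],"rot":[0,0,1]},{"claw":0,"dp":[0,0,0],"rot":[0,0,1]},{"claw":0,"dp":[0,0,0],"rot":[0,0,1]},{"claw":0,"dp":[0,0,0],"rot":[0,0,1]},{"claw":0,"dp":[0,0,0],"rot":[0,0,1]},{"claw":0,"dp":[0,0,0],"rot":[0,0,1]},{"claw":0,"dp":[0,0,0],"rot":[0,0,1]},{"claw":0,"dp":[0,0,0],"rot":[0,0,1]},{"claw":0,"dp":[0,0,0],"rot":[0,0,1]},{"claw":0,"dp":[0,0,0],"rot":[0,0,1]},{"claw":0,"dp":[0,0,0],"rot":[0,0,0.9]}]'
python3 -m jog '[{"claw":0,"dp":[-0.884,-0.734,0],"rot":[0,0,0]},{"claw":0,"dp":[-0.884,-0.734,0],"rot":[0,0,0]},{"claw":0,"dp":[-0.884,-0.734,0],"rot":[0,0,0]},{"claw":0,"dp":[-0.884,-0.734,0],"rot":[0,0,0]},{"claw":0,"dp":[-0.884,-0.734,0],"rot":[0,0,0]},{"claw":0,"dp":[-0.884,-0.734,0],"rot":[0,0,0]},{"claw":0,"dp":[-0.884,-0.734,0],"rot":[0,0,0]},{"claw":0,"dp":[-0.884,-0.734,0],"rot":[0,0,0]},{"claw":0,"dp":[0,0,0],"rot":[0,0,0]}]'
python3 - <<'E'
from h import *
s=readout.state();print(s['clock'],s['eef_pos'],s['joints'],s['finger_gap'])
p=eyes.grab_frame('wrist');save(p,'w3.png')
for k,z in dict(reader=0,reader_window=.059,slide_label=s['eef_pos'][2]+.013).items():
    for d in eyes.pinpoint(k,p)[:2]: print(k,round(d['p'],2),np.round(d['point'],1),np.round(onz(p,d['point'],z),4))
E
```

```text
clock: 14.25
eef_pos: [0.4699, -0.0637, 0.1803]
tcp_rot: [0.422, 0.907, 0.0, -0.0]
wrist_force: [0.1, -0.2, 0.1]
finger_gap: 0.361
finger_force: 59.3
clock: 15.38
eef_pos: [0.4718, -0.2492, 0.1802]
tcp_rot: [0.421, 0.907, -0.0, 0.0]
wrist_force: [0.5, 0.5, -1.1]
finger_gap: 0.357
finger_force: 59.3
15.375 [ 0.4717918  -0.24915402  0.18022681] [-6.24260664e-01  3.43379921e-01 -3.27810011e-01  8.99076296e-01
 -4.39254472e-06  2.45847745e-01] 0.3569151735295834
```

View pics/w3.png

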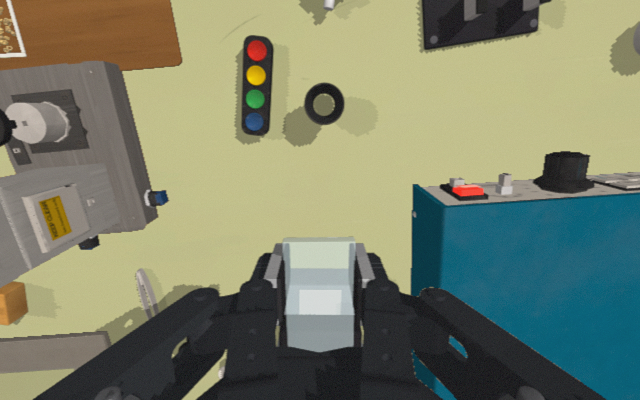

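Wrist view shows the slide firmly held between the pads (283–357), but the reader is hidden behind the gripper. I'll use the top and scene cameras and calibrate their bias against the label's TCP-predicted position.

```bash
cat > chk.py <<'E'
from h import *
import sys
s=readout.state();T=Rn.from_quat(s['tcp_rot']).as_matrix();z=s['eef_pos'][2]+.0122
L=s['eef_pos']+T@[-.0725,0,-.0122];print('clock',s['clock'],'tcp',s['eef_pos'].round(4),'slide yaw',np.degrees(np.arctan2(-T[1,0],-T[0,0])).round(2),'label pred',L.round(4),'F',s['wrist_force'].round(1))
for n in ('top','scene'):
  p=eyes.grab_frame(n);save(p,sys.argv[1]+n+'.png')
  print(n,'pred px',proj(p,L).round(1))
  for d in eyes.pinpoint('slide_label',p)[:2]: print(' label',round(d['p'],2),np.round(d['point'],1),onz(p,d['point'],z).round(4))
  for d in eyes.pinpoint('reader_window',p)[:2]: print(' window',round(d['p'],2),np.round(d['point'],1),onz(p,d['point'],.059).round(4))
  im=p['image'].astype(int);y=((im[...,0]>150)&(im[...,1]>130)&(im[...,2]<90)).astype(np.uint8)
  u,v=proj(p,L).astype(int);w=np.zeros_like(y);w[v-20:v+20,u-20:u+20]=y[v-20:v+20,u-20:u+20]
  if w.sum(): 
    c=np.argwhere(w).mean(0)[::-1];print(' yellow',w.sum(),c.round(1),onz(p,c,z+.003).round(4))
E
python3 chk.py a; python3 -c "
import cv2
a=cv2.resize(cv2.imread('pics/atop.png')[130:260,300:440],None,fx=4,fy=4,interpolation=2)[:500]
b=cv2.resize(cv2.imread('pics/ascene.png')[130:290,290:430],None,fx=4,fy=4,interpolation=2)[:500]
cv2.imwrite('pics/a.png',cv2.resize(cv2.hconcat([a,b]),(800,357)))"
```

```text
clock 15.575 tcp [ 0.4715 -0.2468  0.1802] slide yaw -49.7 label pred [ 0.5184 -0.3021  0.1923] F [ 0.6 -0.3 -0.7]
top pred px [367.1 187.1]
 window 0.65 [376.8 184.4] [ 0.5524 -0.3402  0.059 ]
scene pred px [344.5 161.1]
 label 0.82 [348.2 163.8] [ 0.5168 -0.3138  0.1924]
 label 0.19 [258.8 192.7] [ 0.3422 -0.2896  0.1924]
 window 0.77 [369.9 223.4] [ 0.55  -0.349  0.059]
 yellow 47 [342.9 159.6] [ 0.5162 -0.2999  0.1954]
```

View pics/a.png

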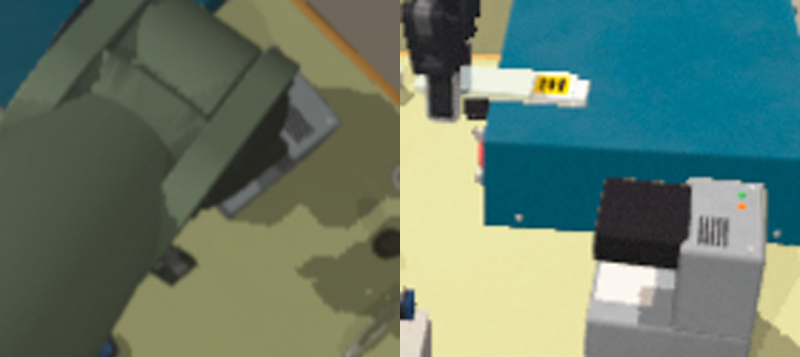

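Scene crop: the slide is held level with its frosted end toward the reader, yellow label at about (343,160) px. It agrees with the prediction, since the label patch sits about 3 mm inboard. Checking both cameras' bias against the initial slide location.

```bash
python3 - <<'E'
from h import *
P={}
for n,f in (('top','top0.png'),('scene','scene0.png'),('wrist','w2.png')):
  im=cv2.imread('pics/'+f)[:,:,::-1].astype(int)
  y=((im[...,0]>150)&(im[...,1]>130)&(im[...,2]<90)).astype(np.uint8)
  if n=='wrist':
    ys=np.argwhere(y[280:330,290:350]).mean(0)[::-1]+[290,280];print(ys);continue
  p=eyes.grab_frame(n);X=[0.4876,.0033,.036];u,v=proj(p,X).astype(int)
  c=np.argwhere(y[v-12:v+12,u-12:u+12]);print(n,len(c),proj(p,X),c.mean(0)[::-1]+[u-12,v-12],onz(p,c.mean(0)[::-1]+[u-12,v-12],.036),p['fx'])
E
python3 - <<'E'
import cv2
b=cv2.resize(cv2.imread('pics/scene0.png')[185:265,345:425],None,fx=7,fy=7,interpolation=2)
cv2.imwrite('pics/sc7.png',b)
E
```

```text
top 31 [241.26753988 208.3740141 ] [242.19354839 207.96774194] [0.48869676 0.00098441 0.036     ] 460.49053565926926
scene 26 [252.15402614 173.12043188] [253.61538462 173.23076923] [4.90160268e-01 4.67161761e-04 3.60000000e-02] 390.26305497913677
[317.48362235 305.02890173]
```

View pics/sc7.png

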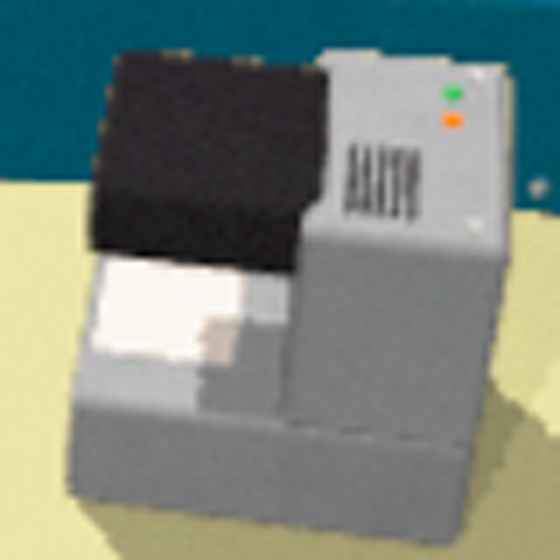

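```bash
python3 - <<'E'
s=open('fit.py').read()
i=s.index('sc=[');j=s.index('\n',i)
s=s[:i]+"sc=[((118,52),(-55,35,108)),((93,198),(-55,-35,108)),((93,250),(-55,-35,82)),((78,400),(-56,-45,40)),((70,495),(-56,-45,0)),((458,545),(56,-45,0)),((503,250),(56,-45,108)),((508,65),(56,45,108)),((295,272),(2,-35,82))]"+s[j:]
s=s.replace("for f,S,off in sets","for f,S,off,k in sets").replace("/4-.5+off","/k-.5+off").replace("(320,130))","(320,130),4)").replace("(320,170))","(345,185),7)")
s=s.replace("'window',w.round(4)","'window',w.round(4),[np.round(proj(f,[*w,.059]),1) for f in (p,q)]")
open('fit.py','w').write(s)
E
python3 fit.py
```

```text
[ 0.5706 -0.3659] yaw -49.84 window [ 0.5513 -0.3429] [array([377.9, 184.9]), array([368.2, 221.7])]
[[-0.9, -0.4], [0.5, 0.7], [-0.9, -1.1], [0.7, 0.7], [-0.3, -0.6], [0.8, 0.5]]
[ 0.5761 -0.3673] yaw -49.59 window [ 0.5567 -0.3445] [array([378.5, 182.8]), array([370.7, 221. ])]
[[-0.1, -1.9], [-0.1, -2.4], [-0.8, 1.1], [-0.8, -0.5], [-0.6, 0.8], [0.5, 0.6], [1.8, -0.2], [0.3, -1.3], [0.4, 1.1]]
[ 0.5739 -0.3676] yaw -49.35 window [ 0.5544 -0.3448] [array([378.6, 183.7]), array([370. , 221.5])]
[[-0.1, -1.5], [1.4, -0.6], [-0.3, -2.2], [1.6, -0.5], [0.1, -1.9], [1.4, -1.1], [-0.9, -1.4], [-0.8, -1.8], [-1.5, 1.7], [-1.4, 0.1], [-1.2, 1.5], [-0.1, 1.0], [1.3, 0.2], [-0.5, -0.9], [-0.3, 1.7]]
```

```bash
python3 -m jog '[{"claw":0,"dp":[0,0,0.953],"rot":[0,0,0]},{"claw":0,"dp":[0,0,0.953],"rot":[0,0,0]},{"claw":0,"dp":[0,0,0.953],"rot":[0,0,0]},{"claw":0,"dp":[0,0,0.953],"rot":[0,0,0]},{"claw":0,"dp":[0,0,0.953],"rot":[0,0,0]},{"claw":0,"dp":[0,0,0.953],"rot":[0,0,0]},{"claw":0,"dp":[0,0,0.953],"rot":[0,0,0]},{"claw":0,"dp":[0,0,0],"rot":[0,0,0]},{"claw":0,"dp":[0,0,0],"rot":[0,0,0]}]'
python3 chk.py b; python3 -c "
import cv2
b=cv2.resize(cv2.imread('pics/bscene.png')[180:265,320:425],None,fx=7,fy=7,interpolation=2)
cv2.imwrite('pics/b.png',b)"
```

```text
clock: 17.2
eef_pos: [0.472, -0.2479, 0.0474]
tcp_rot: [0.421, 0.907, -0.0, 0.0]
wrist_force: [0.2, 0.1, -0.8]
finger_gap: 0.358
finger_force: 59.3
clock 17.2 tcp [ 0.472  -0.2479  0.0474] slide yaw -49.74 label pred [ 0.5188 -0.3032  0.0597] F [ 0.2  0.1 -0.8]
top pred px [362.1 197.1]
 window 0.96 [374.8 186. ] [ 0.5481 -0.3352  0.059 ]
scene pred px [343.  218.4]
 label 0.95 [343.3 223.6] [ 0.5081 -0.3162  0.0596]
 label 0.49 [403.5 309. ] [ 0.438  -0.5336  0.0596]
 window 0.78 [369.6 221.9] [ 0.5529 -0.3452  0.059 ]
 yellow 46 [341.5 217. ] [ 0.5169 -0.3007  0.0626]
```

View pics/b.png

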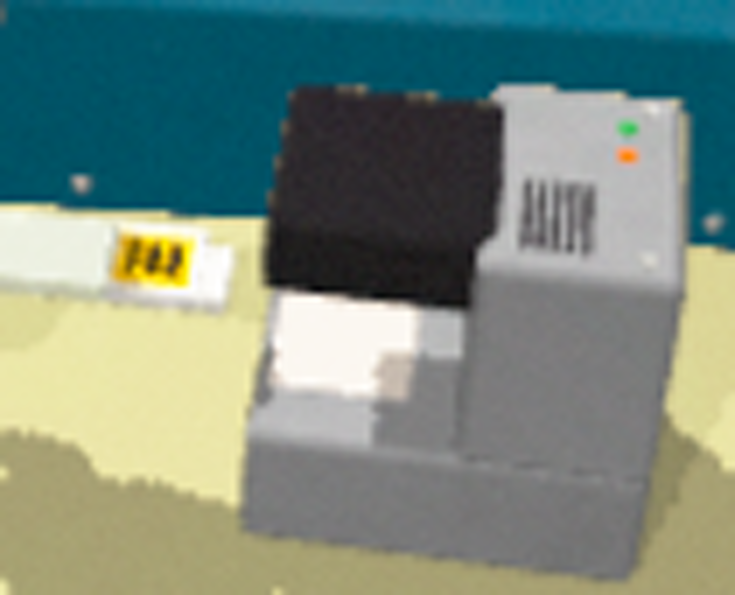

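Scene crop: the slide points at the throat, level, just short of the jaw front, and heading mid-gap. The yellow patch matches the prediction to within 0.5 mm. Inserting 55 mm.

```bash
python3 -m jog '[{"claw":0,"dp":[-0.55,0.012,0],"rot":[0,0,0]},{"claw":0,"dp":[-0.55,0.012,0],"rot":[0,0,0]},{"claw":0,"dp":[-0.55,0.012,0],"rot":[0,0,0]},{"claw":0,"dp":[-0.55,0.012,0],"rot":[0,0,0]},{"claw":0,"dp":[-0.55,0.012,0],"rot":[0,0,0]},{"claw":0,"dp":[0,0,0],"rot":[0,0,0]},{"claw":0,"dp":[0,0,0],"rot":[0,0,0]},{"claw":0,"dp":[0,0,0],"rot":[0,0,0]}]'
python3 chk.py c; python3 -c "
import cv2
b=cv2.resize(cv2.imread('pics/cscene.png')[180:265,320:425],None,fx=7,fy=7,interpolation=2)
cv2.imwrite('pics/c.png',b)"
```

```text
clock: 18.5
eef_pos: [0.5077, -0.2883, 0.0468]
tcp_rot: [0.42, 0.907, 0.0, -0.0]
wrist_force: [-1.3, -0.7, -1.4]
finger_gap: 0.356
finger_force: 59.3
clock 18.5 tcp [ 0.5077 -0.2883  0.0468] slide yaw -49.73 label pred [ 0.5546 -0.3437  0.0589] F [-1.3 -0.7 -1.4]
top pred px [378.2 183.6]
 window 0.79 [376.3 189.4] [ 0.5395 -0.339   0.059 ]
scene pred px [369.7 221.2]
 label 0.89 [371.9 221.5] [ 0.5574 -0.3472  0.059 ]
 window 0.92 [370. 225.] [ 0.5465 -0.3527  0.059 ]
 yellow 9 [368.3 222.7] [ 0.5464 -0.3478  0.062 ]
```

View pics/c.png

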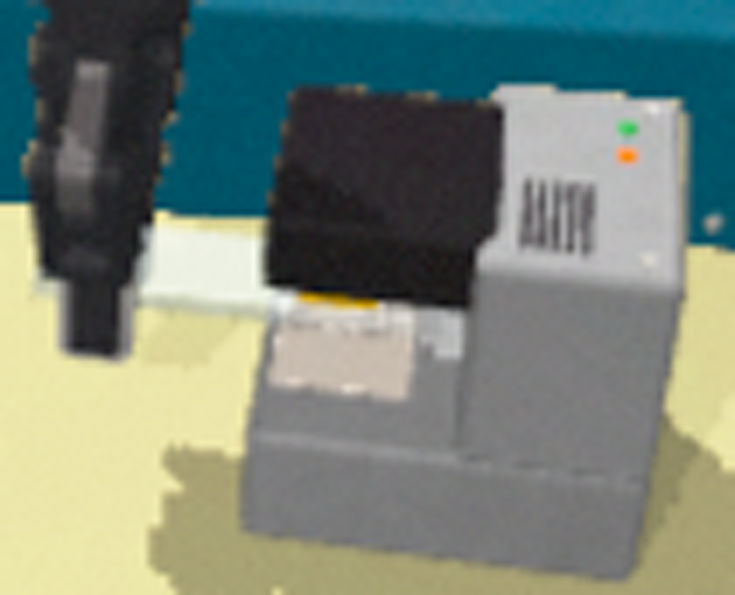

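Scene crop: the frosted end is in the throat under the upper jaw, its tip at (415,330) of the crop. That is about 75% of the way from the jaw front to the back wall, as it should be. There is a gap above and below, and the wrist force is about zero. Handing in.

```bash
python3 -c "
from rig import job
print(job.sign_off())"
```

```text
the job is handed in; nothing more can be done
None
```

The slide's frosted end is held under the reader's lens, label up and level, in a firm grip; the job was handed in at about 18.5 s with wrist force near zero, and I estimate the centring is good to 2–3 mm.

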